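# Loupe check of a polished specimen

## Task

Slide the small steel pan with the polished specimen across the bench into the blue viewing ring, keeping it flat on the bench all the way, and let go of it. Then pick up the orange-handled loupe and hold it level over the specimen, the lens centred above the polished face and at the height of the red scriber tip of the height gauge, which has been set to the lens's focal height. Finish still holding the loupe steady there in the gripper, clear of everything; do not touch the specimen or the gauge, and leave the wash bottle, specimen tray and suspension bottle where they stand.

Things in the scene. Friction and masses are not known exactly. Their poses are not given: they have to be found in the camera images.
- view_ring: Viewing place: blue ring painted flat on the bench, inner diameter 128 mm, outer 148 mm; no height, no obstacle. Origin: its centre on the bench. The height gauge always stands just beyond it, seen from the robot. The pan (foot 106 mm across) is to end with its foot inside the ring.
- dry_ring: Drying place where the pan starts: dark grey ring painted flat on the bench, same size, about 180 to 270 mm to the left or right of the blue one. Origin: its centre on the bench.
- pan: Small flat round stainless pan, about 0.38 kg, loose on the bench; foot 106 mm, rim 112 mm across, 18 mm high, floor 3 mm thick. Origin: centre of its underside; z up. A straight black handle runs along its own -x from 72 to 157 mm from the centre: 16 mm wide, 12 mm high, its mid-height 34 mm above the bench (free space of 28 mm below it).
- pan_grip (a point): Middle of the pan's handle, 112 mm from the pan's centre along the pan's own -x and 34 mm above its underside.
- specimen: Black resin cylinder 30 mm in diameter, 18 mm high, about 30 g, with a bright square of polished steel in its top face. It stands loose on the pan's floor, up to 14 mm off the pan's centre, and rides along by friction (slide smoothly). Origin: centre of its underside.
- polished_face (a point): Centre of the specimen's top, polished face (18 mm above its underside, 21 mm above the bench when standing in the pan).
- loupe: Hand loupe lying flat, loose, 0.10 kg: lens in a steel frame, 73 mm across, 14 mm thick; orange handle along its own -x, 53 to 149 mm from the lens centre, 18 mm wide, 14 mm high (0 to 14 mm above the bench). Origin: on the underside, under the lens centre; z is the lens axis, up. It lies far left or far right; the wash bottle is on the other side.
- lens (a point): Centre of the loupe's lens, at mid-thickness, 7 mm above the loupe's underside.
- loupe_grip (a point): Point on the axis of the loupe's handle, 82 mm from the lens centre along the loupe's own -x, 7 mm above its underside.
- gauge: Height gauge, fixed: dark base 95 x 62 x 30 mm, upright steel column 294 mm high 12 mm beyond the base centre, aluminium slider carrying a red scriber that points along the gauge's own -x, towards the viewing ring. Origin: centre of the base's underside.
- scriber_tip (a point): Tip of the gauge's red scriber, at mid-thickness of its 4 mm blade: 68 mm from the gauge's origin along its own -x, at least 60 mm (horizontally) from the blue ring's centre; its height marks the focal height of the lens centre, 95 to 140 mm above the bench, different each time.
- wash_bottle: White wash bottle with yellow cap and bent spout, 74 mm in diameter, 228 mm high with the spout, which reaches 61 mm out along its own +x; bystander. Origin: centre of its underside.
- specimen_tray: Small grey square tray, 88 x 88 x 16 mm, with four other specimens (20 mm high); bystander beyond the grey ring. Origin: centre of its underside.
- suspension_bottle: Small blue bottle with a white nozzle, 42 mm in diameter, 116 mm high; bystander, beyond the rings and between them. Origin: centre of its underside.

How it is judged:
On the way, in this order (a step that is already met when the one before it is completed fails the run):
1. the pan with its specimen stands inside the blue ring, let go, the loupe still lying on the bench (horizontal distance between pan and view_ring below 0.012 m and height (world z) of pan below 0.004 m and angle between pan's own z axis and vertical below 0.05 rad and linear speed of pan below 0.02 m/s and contact force between the fingers and pan below 0.1 N and horizontal distance between specimen and pan below 0.036 m and angle between specimen's own z axis and vertical below 0.1 rad and z of specimen in the frame of pan below 0.008 m and height (world z) of lens below 0.02 m), for 0.2 s.
2. the loupe is picked up: held by the fingers alone, well clear of the bench (contact force between the fingers and loupe above 1 N and contact force between loupe and pan below 0.1 N and contact force between loupe and specimen below 0.1 N and contact force between loupe and gauge below 0.1 N and contact force between loupe and wash_bottle below 0.1 N and contact force between loupe and specimen_tray below 0.1 N and contact force between loupe and suspension_bottle below 0.1 N and height (world z) of lens above 0.05 m), for 0.2 s.
At the end, for the whole second after the job is handed in: Loupe held by the fingers alone, steady, level within 0.10 rad, lens centre within 6 mm of the scriber tip's height and 10 mm sideways of the polished face's centre; pan let go, flat on the bench, within 12 mm of the blue ring's centre, specimen upright in it (z of lens in the frame of scriber_tip between -0.006 and 0.006 m and horizontal distance between lens and polished_face below 0.01 m and angle between each of loupe, specimen's own z axis and vertical below 0.1 rad and linear speed of each of loupe, pan below 0.02 m/s and angular speed of loupe below 0.15 rad/s and contact force between the fingers and loupe above 1 N and contact force between each of loupe, the fingers and pan below 0.1 N and contact force between loupe and specimen below 0.1 N and contact force between loupe and gauge below 0.1 N and contact force between loupe and wash_bottle below 0.1 N and contact force between loupe and specimen_tray below 0.1 N and contact force between loupe and suspension_bottle below 0.1 N and horizontal distance between pan and view_ring below 0.012 m and height (world z) of pan below 0.004 m and angle between pan's own z axis and vertical below 0.05 rad and horizontal distance between specimen and pan below 0.036 m and z of specimen in the frame of pan below 0.008 m); the arm keeps its last pose, push and grip.
It fails at once if the pan is lifted or tipped while it is moved (height (world z) of pan above 0.006 m or angle between pan's own z axis and vertical above 0.1 rad).
It fails at once if the specimen is touched by the robot or the loupe, or falls over (contact force between any of the arm, the fingers, loupe and specimen above 0.2 N or angle between specimen's own z axis and vertical above 0.3 rad).
It fails at once if the height gauge is touched or its setting moved (contact force between gauge and anything else above 1 N or distance of scriber_tip from where it was at the start of the episode above 0.003 m).
It fails at once if a bystander is disturbed (distance of any of wash_bottle, specimen_tray, suspension_bottle from where it was at the start of the episode above 0.015 m or angle between any of wash_bottle, specimen_tray, suspension_bottle's own z axis and vertical above 0.2 rad).
It also fails if it takes over 64 s, if anything falls off the work surface, if the arm or the gripper's body presses on something with over 40 N, if the wrist force passes 120 N, or if a joint passes its speed limit or range.

## Robot

A 7-joint arm with a two-finger parallel gripper is mounted at the origin on the work surface. World frame = base frame: x ahead of the robot, y to its left, z up, the work surface at z = 0. Lengths are in m, angles in rad, forces in N, time in s.
With the tool pointing down it reaches from about 0.425 to 0.925 m from the base axis. Payload 6.8 kg.
Tool frame: the origin (TCP) lies on the front face of the gripper's body, between the roots of the fingers; the fingertips stand 73 mm ahead of it and the grasp point (between the pads) lies 54 mm ahead of it (env.nose_length is the distance from the TCP to the fingertips, in m); z points along the fingers, y is the line along which they close (so a half turn about z gives the same grasp; the last joint's range is limited). The gripper opens to 85 mm and grips with 20 to 120 N. Pads are 22 mm wide; open, the fingers measure 114 mm over their backs; the gripper's body (76 mm by 85 mm) begins 54 mm behind the grasp point. The pads swing forward as they close: fully open they stand 13 mm farther back than shut.
Start: joints at [1.182, 0.477, 0.022, 1.555, -0.011, 1.109, -0.083], TCP at [0.187, -0.649, 0.304] pointing down, gripper open.
Joint ranges: [-2.96, 2.96], [-0.34, 2.1], [-1.41, 1.46], [0.24, 2.44], [-1.37, 4.51], [0.17, 1.92], [-2.96, 2.96]. Speed limits (rad/s): [2.39, 2.39, 3.14, 3.14, 3.14, 3.14, 3.14].

## Interface

Orientations are given as a unit quaternion [w, x, y, z].
In Python, from cell import env, kin, camera, calibration, job gives the robot as it stands. The module is installed in compiled form; this text tells all that it offers. Calls block until the motion is done:
- env.reach(position, orientation): joint-space move of the TCP to a pose.
- env.movel(position, velocity=0.15, rot=None, stop_force=None): straight line of the TCP; rot=None keeps the orientation; velocity is the mean speed in m/s. With stop_force (N) it stops when the force on the tool has changed by that much, and returns True; else False.
- env.goto_joints(angles): joint-space move.
- env.grip(opening, f_grip=None): finger opening in m; f_grip is the grip in N (None keeps the last); returns when the fingers have stopped.
- env.dwell(seconds).
- kin.inverse_kinematics(position, orientation): joint angles nearest the present ones, or None.
- env.get_state(): the state.
- camera(name): name is "side" or "top"; returns (picture, depth): 384x512x3 uint8, blue, green, red; 384x512 float32, m along the optical axis (not along the pixel's ray), 0 where there is no reading.
- calibration(name): a dict with "fx", "fy", "cx", "cy" (pixels), "rvec" (rotation vector, rad) and "tvec" (3), from world to camera coordinates, as OpenCV has them. Camera axes: x right, y down, z forward; pixel columns grow to the right and rows downward; lengths in m; the calibration is good to about 2 mm. A picture is of the moment at which its call begins. calibration takes no time and is no camera call.
A pose or a line that the arm cannot do raises env.PlanningError and nothing moves.
- job.job_done(): hands the job in; it is judged then, once.
The state is a dict: "time": time; "qpos": joint angles; "joint_velocities": joint speeds; "joint_torque": joint torques, N m; "tcp_pos": TCP position; "orientation": TCP orientation; "force": force on the tool from outside, world axes, zero at the start; "torque": the same for the moment, N m; "opening": finger opening in m; "gripper_force": force on a finger pad.
Only numpy, scipy, OpenCV 4.12 (cv2) and the standard library are available. Lean on these libraries where they do the work, as an engineer would, in place of code of your own. Each camera call takes 0.05 s, during which the arm holds its last target. There are 200 camera calls.

## Working session

There is one attempt and no reset: what is moved stays moved. The work goes in short steps, each a Python script; the robot and the scene stay as the last script left them, time stands still between calls to the robot, and variables do not carry over. Pictures are saved under pics/ and viewed, at most 10 in all, crops included, and the job is handed in when it is done.

```bash
mkdir -p pics
cat > h.py <<'E'
import numpy as np, cv2
from cell import env, kin, camera, calibration, job
def cal(n):
    c=calibration(n); R=cv2.Rodrigues(np.array(c["rvec"],float))[0]; return c,R,np.array(c["tvec"],float).ravel()
def ray(n,u,v):
    c,R,t=cal(n); d=R.T@np.array([(u-c["cx"])/c["fx"],(v-c["cy"])/c["fy"],1.]); return -R.T@t,d
def onplane(n,u,v,z):
    o,d=ray(n,u,v); return o+d*(z-o[2])/d[2]
def cloud(n,depth):
    c,R,t=cal(n); v,u=np.indices(depth.shape)
    P=np.stack([(u-c["cx"])/c["fx"]*depth,(v-c["cy"])/c["fy"]*depth,depth],-1)
    return (P-t)@R
def proj(n,p):
    c,R,t=cal(n); q=R@np.array(p)+t; return c["fx"]*q[0]/q[2]+c["cx"],c["fy"]*q[1]/q[2]+c["cy"]
def quat(yaw): # tool down, tool x along yaw
    from scipy.spatial.transform import Rotation as Ro
    q=(Ro.from_euler('z',yaw)*Ro.from_euler('x',np.pi)).as_quat(); return [q[3],q[0],q[1],q[2]]
E
python3 - <<'E'
from h import *
for n in("top","side"):
    p,d=camera(n); cv2.imwrite(f"pics/{n}0.png",p); np.save(f"{n}0.npy",d)
    c,R,t=cal(n); print(n,-R.T@t,R[2],c["fx"])
s=env.get_state(); print(s["tcp_pos"],s["orientation"],s["time"],env.nose_length)
a,b=[cv2.imread(f"pics/{n}0.png") for n in("top","side")]
E
```

```text
top [ 0.48911549 -0.00374542  1.17539594] [ 0.08588917  0.00950285 -0.99625938] 394.7128611652452
side [0.40824002 0.73299579 0.6382513 ] [ 0.21962879 -0.76576469 -0.60445648] 378.8453478606706
[ 0.18691342 -0.64817996  0.30302685] [-8.08810356e-04  9.90161310e-01  1.39928162e-01 -1.87427699e-04] 0.1 0.0726
```

View pics/top0.png

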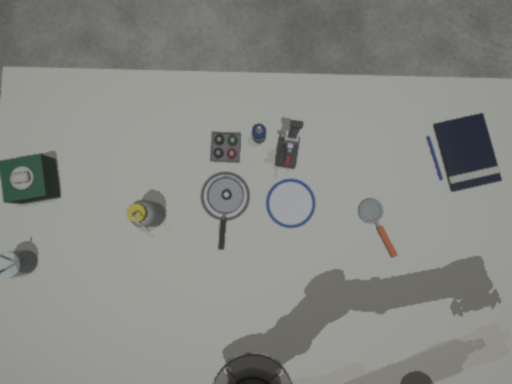

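View pics/side0.png

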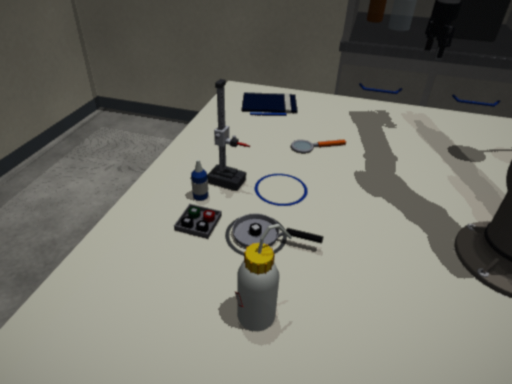

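The top view shows the pan at (225,196) with its handle towards the robot, the blue ring at (291,203), the gauge at (288,150) with a red scriber near (288,160), and the loupe at (370,210) with its handle to (387,242). In the side view the scriber tip is near (249,146).

```bash
cat > m.py <<'E'
from h import *
def mask(img,lo,hi,box):
    hsv=cv2.cvtColor(img,cv2.COLOR_BGR2HSV); m=cv2.inRange(hsv,lo,hi); k=np.zeros_like(m); x0,y0,x1,y1=box; k[y0:y1,x0:x1]=m[y0:y1,x0:x1]; return k
def pts(m): v,u=np.nonzero(m); return np.c_[u,v].astype(float)
def plane(n,m,z): return np.array([onplane(n,u,v,z)[:2] for u,v in pts(m)])
def circ(P):
    A=np.c_[2*P,np.ones(len(P))]; s=np.linalg.lstsq(A,(P**2).sum(1),rcond=None)[0]; return s[:2],np.sqrt(s[2]+s[:2]@s[:2])
def axis(P):
    c=P.mean(0); w,v=np.linalg.eigh(np.cov((P-c).T)); d=v[:,1]; s=(P-c)@d; return c,d,s.min(),s.max(),2*np.sqrt(3*w)
E
python3 - <<'E'
from m import *
T,S=[cv2.imread(f"pics/{n}0.png") for n in("top","side")]
dt,ds=np.load("top0.npy"),np.load("side0.npy")
for n,I,b in(("top",T,(260,175,322,232)),("side",S,(245,168,312,208))):
    m=mask(I,(95,90,60),(130,255,255),b); print(n,"ring",circ(plane(n,m,0)),m.sum()//255)
for n,I,b in(("top",T,(360,220,410,262)),("side",S,(312,130,352,155))):
    m=mask(I,(3,120,90),(20,255,255),b); print(n,"orange",axis(plane(n,m,.010)))
for n,I,b in(("top",T,(275,135,305,170)),("side",S,(225,135,256,152))):
    hsv=cv2.cvtColor(I,cv2.COLOR_BGR2HSV); m=mask(I,(0,110,50),(10,255,255),b)|mask(I,(168,110,50),(180,255,255),b)
    q=pts(m); print(n,"red",len(q),q.tolist()[:60]); C=cloud(n,dt if n=="top" else ds)
    print(np.round([C[int(v),int(u)] for u,v in q][::4],3).tolist())
# heights
C=cloud("top",dt)
h=np.where(dt>0,C[...,2],0)
print("bench z",np.median(h[260:300,300:330]))
np.set_printoptions(linewidth=220)
print((h[165:250:2,196:254:2]*1000).round().astype(int))
a=cv2.resize(T[170:255,195:255],None,fx=7,fy=7,interpolation=cv2.INTER_CUBIC)
b=cv2.resize(T[115:175,265:310],None,fx=7,fy=7,interpolation=cv2.INTER_CUBIC)
out=np.zeros((595,740,3),np.uint8); out[:595,:420]=a; out[:420,420:735]=b; cv2.imwrite("pics/crop.png",out)
E
```

```text
top ring (array([ 0.55322103, -0.09696549]), np.float64(0.06871730482248818)) 236
side ring (array([ 0.5531025 , -0.09570098]), np.float64(0.06879484433039072)) 228
top orange (array([ 0.44764135, -0.37972414]), array([-0.88143974, -0.4722965 ]), np.float64(-0.04523238814749451), np.float64(0.04469509815798419), array([0.01443393, 0.08965361]))
side orange (array([ 0.44742177, -0.37924349]), array([-0.87843256, -0.47786634]), np.float64(-0.04612995952339816), np.float64(0.04641912539829907), array([0.01872421, 0.09489757]))
top red 29 [[287.0, 155.0], [288.0, 155.0], [289.0, 155.0], [287.0, 156.0], [288.0, 156.0], [289.0, 156.0], [287.0, 157.0], [288.0, 157.0], [289.0, 157.0], [287.0, 158.0], [288.0, 158.0], [289.0, 158.0], [287.0, 159.0], [288.0, 159.0], [289.0, 159.0], [287.0, 160.0], [288.0, 160.0], [286.0, 161.0], [287.0, 161.0], [288.0, 161.0], [286.0, 162.0], [287.0, 162.0], [288.0, 162.0], [286.0, 163.0], [287.0, 163.0], [288.0, 163.0], [287.0, 164.0], [287.0, 165.0], [287.0, 166.0]]
[[0.673, -0.075, 0.137], [0.67, -0.077, 0.139], [0.667, -0.08, 0.137], [0.661, -0.075, 0.139], [0.66, -0.078, 0.134], [0.654, -0.073, 0.137], [0.651, -0.075, 0.136], [0.643, -0.075, 0.137]]
side red 23 [[237.0, 142.0], [238.0, 142.0], [237.0, 143.0], [238.0, 143.0], [239.0, 143.0], [240.0, 143.0], [241.0, 143.0], [242.0, 143.0], [243.0, 143.0], [237.0, 144.0], [238.0, 144.0], [239.0, 144.0], [240.0, 144.0], [241.0, 144.0], [242.0, 144.0], [243.0, 144.0], [244.0, 144.0], [245.0, 144.0], [243.0, 145.0], [244.0, 145.0], [245.0, 145.0], [246.0, 145.0], [247.0, 145.0]]
[[0.674, -0.077, 0.137], [0.668, -0.075, 0.136], [0.658, -0.078, 0.136], [0.665, -0.074, 0.134], [0.408, 0.733, 0.638], [0.65, -0.071, 0.135]]
bench z 0.0004745891127900146
[[ 0 -2  1 ...  1 -2  1]
 [-1  2 -2 ...  0 -1 -1]
 [-1 -1 -3 ... -1  0 -2]
 ...
 [-2  0  0 ...  2  0  2]
 [ 1 -2  1 ...  3  2 -4]
 [ 1  0 -4 ...  3  0  0]]
```

View pics/crop.png

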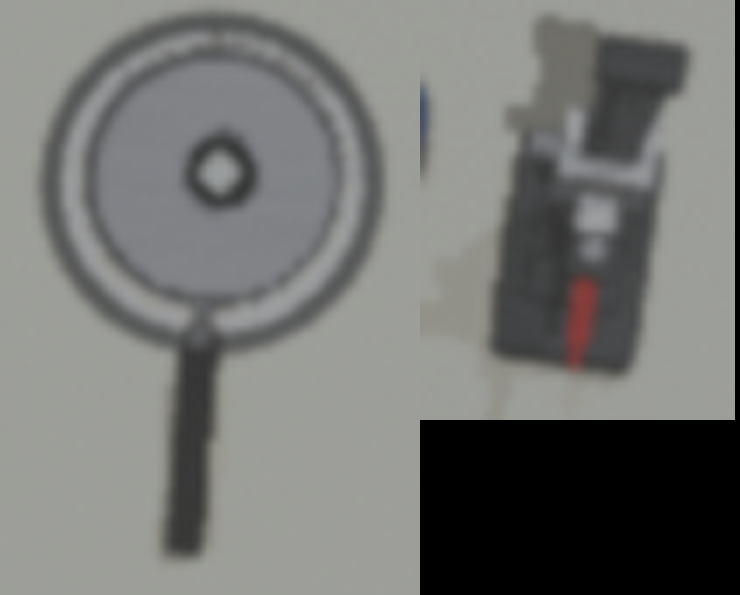

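Run:
```python
from m import *
T,S=[cv2.imread(f"pics/{n}0.png") for n in("top","side")]
dt,ds=np.load("top0.npy"),np.load("side0.npy")
# grey ring
m=mask(T,(0,0,0),(180,255,100),(198,168,254,222)); P=plane("top",m,0); c,r=circ(P)
for i in range(4):
    d=np.linalg.norm(P-c,axis=1); P=P[(d>.062)&(d<.08)]; c,r=circ(P)
print("dryring",c,r,len(P))
# handle
h=cloud("top",dt)[...,2]
m=mask(T,(0,0,0),(180,255,70),(212,222,232,252)); P=plane("top",m,.038); a=axis(P); print("handle top",a, "end", a[0]+a[1]*a[2],a[0]+a[1]*a[3])
m=mask(S,(0,0,0),(180,255,45),(284,224,325,246)); P=plane("side",m,.036); a=axis(P); print("handle side",a, "ends", a[0]+a[1]*a[2],a[0]+a[1]*a[3])
# pan: rim by gradient of gray along radii around guess
for z in(.018,.0):
  c0=onplane("top",225.9,195.3,.018)[:2]; g=cv2.GaussianBlur(cv2.cvtColor(T,cv2.COLOR_BGR2GRAY),(0,0),.7).astype(np.float32)
  E=[]
  for th in np.linspace(0,2*np.pi,72,endpoint=False):
    rr=np.arange(.048,.0615,.0005); uv=np.array([proj("top",[*(c0+q*np.array([np.cos(th),np.sin(th)])),z]) for q in rr],np.float32)
    l=cv2.remap(g,uv[:,0].copy(),uv[:,1].copy(),cv2.INTER_LINEAR).ravel(); k=np.argmax(np.gradient(l)); E.append(c0+rr[k]*np.array([np.cos(th),np.sin(th)]))
  E=np.array(E); print("guess",c0,"rim",circ(E),z)
# specimen
x=T[186:206,216:238]; print(cv2.cvtColor(x,cv2.COLOR_BGR2GRAY)[4:17,4:18])
m=mask(T,(0,0,0),(180,255,95),(218,187,235,204)); print("spec dark top",axis(plane("top",m,.021))[0],pts(m).mean(0),len(pts(m)))
m=mask(T,(0,0,130),(180,255,255),(222,191,231,199)); print("spec bright", pts(m).mean(0),len(pts(m)),plane("top",m,.021).mean(0))
print(cv2.cvtColor(S,cv2.COLOR_BGR2GRAY)[222:240,246:266])
# lens frame
print("tip top@.135",onplane("top",287,166.5,.135),"side",onplane("side",248.,145.3,.135))
o,d=ray("top",287,166.5);p,e=ray("side",248,145.3)
s=np.linalg.lstsq(np.c_[d,-e],p-o,rcond=None)[0];print(o+d*s[0],p+e*s[1])
C=cloud("top",dt)
import itertools
for n,D,I,b in(("top",dt,T,(275,150,305,170)),("side",ds,S,(225,135,256,152))):
    m=mask(I,(0,110,50),(10,255,255),b)|mask(I,(168,110,50),(180,255,255),b); z=cloud(n,D)[m>0]; z=z[(z[:,2]>.1)&(z[:,2]<.16)]; print(n,np.median(z,0),z.mean(0),len(z))
    bz=cloud(n,D)[230:260,270:300] if n=="top" else cloud(n,D)[170:185,300:320]; print("bench",np.median(bz[...,2]))
```

```text
dryring [0.5690314  0.09868161] 0.06907092430752275 235
handle top (array([0.45513159, 0.10051922]), array([-0.99923351,  0.03914572]), np.float64(-0.03586426594810366), np.float64(0.03855121547118576), array([0.01157956, 0.07446057])) end [0.49096837 0.09911529] [0.41660993 0.10202833]
handle side (array([0.45601998, 0.10541086]), array([-0.99910573, -0.04228163]), np.float64(-0.04087918337941559), np.float64(0.039730207838208714), array([0.02799476, 0.08096952])) ends [0.4968626  0.10713929] [0.4163253 0.103731 ]Traceback (most recent call last):
  File "<stdin>", line 18, in <module>
  File "h.py", line 14, in proj
    c,R,t=cal(n); q=R@np.array(p)+t; return c["fx"]*q[0]/q[2]+c["cx"],c["fy"]*q[1]/q[2]+c["cy"]
          ~~~^^^
  File "h.py", line 4, in cal
    c=calibration(n); R=cv2.Rodrigues(np.array(c["rvec"],float))[0]; return c,R,np.array(c["tvec"],float).ravel()
ValueError: time passes only in moves, steps and waits
```

```bash
sed -i 's/^def cal(n):/from functools import lru_cache\n@lru_cache(None)\ndef cal(n):/' h.py
python3 - <<'E'
from m import *
T,S=[cv2.imread(f"pics/{n}0.png") for n in("top","side")]
dt,ds=np.load("top0.npy"),np.load("side0.npy")
c0=onplane("top",225.9,195.3,.018)[:2]; g=cv2.GaussianBlur(cv2.cvtColor(T,cv2.COLOR_BGR2GRAY),(0,0),.7).astype(np.float32)
for it in range(2):
  z=.018; E=[]
  for th in np.linspace(0,2*np.pi,72,endpoint=False):
    rr=np.arange(.048,.0615,.0005,); e=np.array([np.cos(th),np.sin(th)]); uv=np.array([proj("top",[*(c0+q*e),z]) for q in rr],np.float32)
    l=cv2.remap(g,uv[:,0].copy(),uv[:,1].copy(),cv2.INTER_LINEAR).ravel(); k=np.argmax(np.gradient(l)); E.append(c0+rr[k]*e)
  c,r=circ(np.array(E)); print("guess",c0,"rim",c,r); c0=c
m=mask(T,(0,0,0),(180,255,95),(218,187,235,204)); print("spec dark top",plane("top",m,.021).mean(0),pts(m).mean(0),len(pts(m)))
m=mask(T,(0,0,130),(180,255,255),(222,191,231,199)); print("spec bright", pts(m).mean(0),len(pts(m)),plane("top",m,.021).mean(0))
print(cv2.cvtColor(S,cv2.COLOR_BGR2GRAY)[222:240,246:266])
o,d=ray("top",287,166.5);p,e=ray("side",248,145.3)
s=np.linalg.lstsq(np.c_[d,-e],p-o,rcond=None)[0];print("tip tri",o+d*s[0],p+e*s[1])
for n,D,I,b in(("top",dt,T,(275,150,305,170)),("side",ds,S,(225,135,256,152))):
    m=mask(I,(0,110,50),(10,255,255),b)|mask(I,(168,110,50),(180,255,255),b); z=cloud(n,D)[m>0]; z=z[(z[:,2]>.1)&(z[:,2]<.16)]; print(n,np.median(z,0),z.mean(0),len(z))
    C=cloud(n,D); bz=C[230:260,270:300] if n=="top" else C[170:185,312:330]; print("bench",np.median(bz[...,2]))
h=cloud("top",dt); sel=h[222:250,212:232].reshape(-1,3); sel=sel[(sel[:,2]>.03)&(sel[:,2]<.05)]; print("handle depth",axis(sel[:,:2]),np.median(sel[:,2]),len(sel))
h=cloud("side",ds); sel=h[222:248,284:326].reshape(-1,3); sel=sel[(sel[:,2]>.03)&(sel[:,2]<.05)]; print("handle depth",axis(sel[:,:2]),np.median(sel[:,2]),len(sel))
# lens blob: depth>6mm
h=cloud("top",dt); hh=h[190:225,352:388]; sel=hh[(hh[...,2]>.008)&(hh[...,2]<.025)]; print("lens",circ(sel[:,:2]),sel.mean(0),len(sel))
E
```

```text
guess [0.56921625 0.09407908] rim [0.57014485 0.09660322] 0.0549667662557765
guess [0.57014485 0.09660322] rim [0.57037855 0.0966766 ] 0.055039725869685766
spec dark top [0.57273267 0.0925843 ] [226.36507937 194.04761905] 63
spec bright [225.8 194.2] 15 [0.57223538 0.09422683]
[[111 112 111 111 109 106 103  97  88  85  90  98 103 105 108 109 109 110
  109 107]
 [112 112 111 108  99  85  72  60  53  56  62  65  72  86 101 108 109 110
  109 110]
 [111 111 110 100  74  51  43  46  64  79  84  65  44  53  77 100 108 110
  110 110]
 [112 112 107  91  52  43  69  90 116 127 128 109  68  36  47  79 104 109
  111 110]
 [111 110 103  78  39  55 103 126 142 146 146 137 108  55  31  63  99 111
  111 109]
 [111 110  99  64  27  41  86 121 142 149 147 138 115  63  28  56  99 110
  110 108]
 [111 110  97  56  18  17  46  84 120 135 127 102  75  41  21  54  98 110
  110 107]
 [112 108  90  46  10   5  15  42  73  88  78  50  29  14  16  54  98 110
  108 106]
 [109  99  73  34   5   0   3  12  28  36  28  15   5   3  14  54  99 109
  106 104]
 [105  88  60  29   6   0   0   1   5   8   5   1   2   3
[... 846 characters left out ...]
2 -0.07659872  0.13729001] 29
bench 0.0005940804580192905
side [ 0.66201179 -0.07359717  0.1356698 ] [ 0.66167419 -0.07417701  0.13531521] 22
bench -0.00027384514700250565
handle depth (array([0.45258832, 0.1008866 ]), array([-0.99891578,  0.04655385]), np.float64(-0.03866368103918695), np.float64(0.03964973531606834), array([0.01623133, 0.07943611])) 0.03994329533481822 159
handle depth (array([0.45381485, 0.10466999]), array([-0.99927902,  0.03796628]), np.float64(-0.04437486113226357), np.float64(0.04005532715801696), array([0.01625938, 0.08113321])) 0.03864319657200147 262
lens (array([ 0.53516236, -0.33195685]), np.float64(0.026604156463969693)) [ 0.53551716 -0.33182661  0.01155607] 454
```

Run:
```python
from h import *
ya=-0.043
for nm,p,yaws in(("pan",(.458,.102,.089),(ya,ya+np.pi,ya-np.pi)),("panend",(.4413,-.0915,.089),(ya,ya+np.pi,ya-np.pi)),("loupe",(.4642,-.3705,.065),(.495,.495+np.pi)),("fin",(.474,-.1,.189),(0,np.pi,.3,-.3))):
    for y in yaws:
        q=kin.inverse_kinematics(p,quat(y)); print(nm,round(y,2),None if q is None else np.round(q,2))
```

```text
pan -0.04 [-0.03  0.51 -0.38  2.17  0.38  0.52 -2.32]
pan 3.1 [ 0.23  0.59 -0.71  2.15  0.66  0.63  0.57]
pan -3.18 [ 0.23  0.59 -0.71  2.15  0.66  0.63  0.57]
panend -0.04 [ 0.23  0.47 -0.19  2.22  0.19  0.46 -1.73]
panend 3.1 [ 0.55  0.53 -0.58  2.2   0.55  0.55  1.08]
panend -3.18 [ 0.55  0.53 -0.58  2.2   0.55  0.55  1.08]
loupe 0.49 [ 0.64  0.66 -0.1   1.9   0.11  0.59 -0.6 ]
loupe 3.64 [ 1.37  1.06 -1.2   1.85  1.13  1.12  1.79]
fin 0 [ 0.33  0.34 -0.3   2.09  0.15  0.73 -1.63]
fin 3.14 [ 0.72  0.43 -0.77  2.07  0.41  0.8   1.27]
fin 0.3 [ 0.37  0.34 -0.34  2.09  0.17  0.74 -1.35]
fin -0.3 [ 0.29  0.33 -0.25  2.09  0.12  0.73 -1.91]
```

Run:
```python
from h import *
ya=-0.043; q=quat(ya)
env.reach([.458,.102,.19],q)
env.grip(.05,30); s=env.get_state(); print(s["tcp_pos"],s["time"])
env.movel([.458,.102,.088],.12); env.grip(.0,30)
s=env.get_state(); print(s["tcp_pos"],s["opening"],s["force"],s["gripper_force"],s["time"])
for n in("top","side"): p,d=camera(n); cv2.imwrite(f"pics/{n}1.png",p); np.save(f"{n}1.npy",d)
a=cv2.resize(cv2.imread("pics/side1.png")[190:290,190:340],None,fx=5,fy=5); cv2.imwrite("pics/s1c.png",a)
```

```text
[0.45804098 0.10192509 0.19001101] 3.375
[0.45826026 0.10190657 0.08838936] 0.015259004543919487 [ 0.17027457 -0.79398599  2.28323971] 33.21429669857025 4.775
```

View pics/s1c.png

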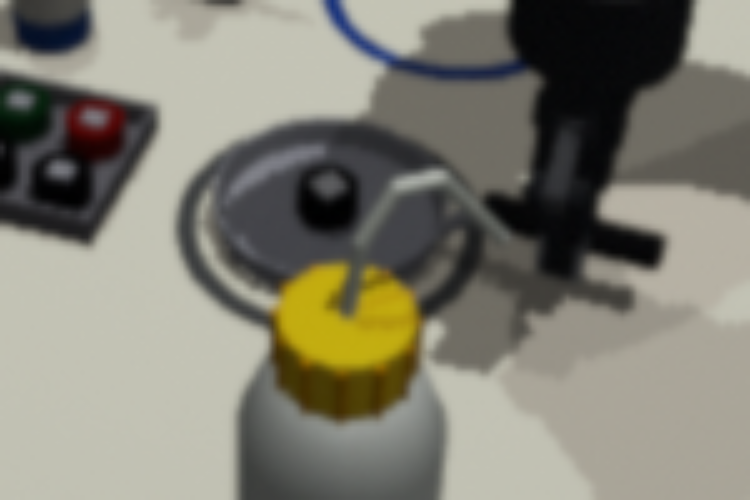

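The pads hold the handle about mid-length, and the pan is still flat in the grey ring. Now I'll slide it.

```bash
cat >> m.py <<'E'
def rim(T,c0,z=.018,its=3):
    g=cv2.GaussianBlur(cv2.cvtColor(T,cv2.COLOR_BGR2GRAY),(0,0),.7).astype(np.float32); c0=np.array(c0)
    for it in range(its):
        E=[]
        for th in np.linspace(0,2*np.pi,72,endpoint=False):
            rr=np.arange(.048,.0615,.0005); e=np.array([np.cos(th),np.sin(th)]); uv=np.array([proj("top",[*(c0+q*e),z]) for q in rr],np.float32)
            l=cv2.remap(g,uv[:,0].copy(),uv[:,1].copy(),cv2.INTER_LINEAR).ravel(); E.append(c0+rr[np.argmax(np.gradient(l))]*e)
        E=np.array(E)
        for k in range(4):
            c,r=circ(E); d=abs(np.linalg.norm(E-c,axis=1)-r); E=E[d<max(.0015,np.percentile(d,85))]
        c0=c
    return c,r,len(E)
E
python3 - <<'E'
from m import *
p0=env.get_state()["tcp_pos"]
env.movel([p0[0]-.0172,p0[1]-.193,.088],.06)
env.dwell(.3); s=env.get_state(); print(s["tcp_pos"],s["opening"],s["force"],s["time"])
for n in("top","side"): p,d=camera(n); cv2.imwrite(f"pics/{n}2.png",p); np.save(f"{n}2.npy",d)
T=cv2.imread("pics/top2.png"); print(rim(T,(.553,-.097)))
a=cv2.resize(T[165:265,250:330],None,fx=5,fy=5)
b=cv2.resize(cv2.imread("pics/side2.png")[130:230,225:345],(420,350)); o=np.zeros((500,800,3),np.uint8); o[:,:400]=a; o[:333,400:]=cv2.resize(b,(400,333)); cv2.imwrite("pics/c2.png",o)
E
```

```text
[ 0.44066451 -0.09140119  0.08792608] 0.015201076730934016 [-0.57064662  3.71105669  3.90998984] 8.5583
(array([ 0.55244744, -0.09421574]), np.float64(0.05556705598639946), 71)
```

View pics/c2.png

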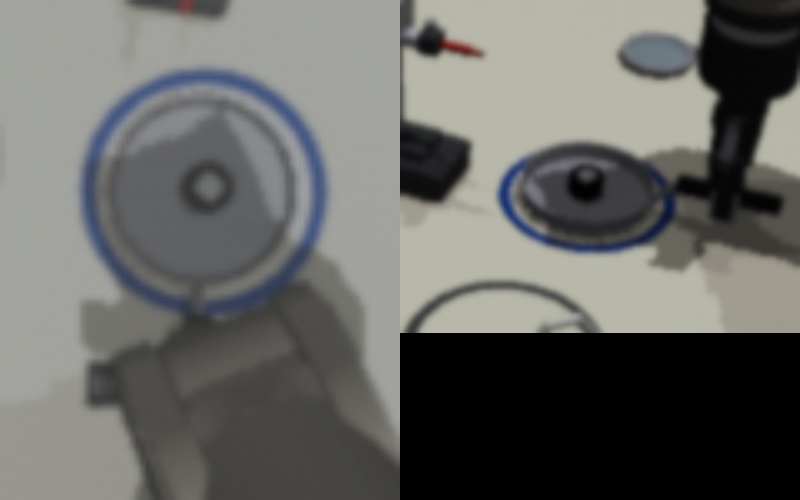

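The pan sits inside the blue ring with its rim about 2.6 mm off centre, and the specimen is upright in its middle. Next I'll let go and fetch the loupe.

Run:
```python
from m import *
env.grip(.05); env.dwell(.3)
p=env.get_state()["tcp_pos"]; env.movel([p[0],p[1],.2],.15)
g=[.4642,-.3705]; env.reach([*g,.17],quat(.495))
for n in("top","side"): q,d=camera(n); cv2.imwrite(f"pics/{n}3.png",q); np.save(f"{n}3.npy",d)
T,S=cv2.imread("pics/top3.png"),cv2.imread("pics/side3.png")
print("pan",rim(T,(.553,-.095)))
m=mask(T,(0,0,125),(180,255,255),(285,198,297,208)); print("spec bright",pts(m).mean(0),len(pts(m)),plane("top",m,.021).mean(0))
m=mask(T,(0,0,0),(180,255,85),(282,194,300,212)); print("dark",plane("top",m,.021).mean(0),len(pts(m)))
env.movel([*g,.0755],.1,stop_force=15)
s=env.get_state(); print(s["tcp_pos"],s["force"],s["time"])
env.grip(0,60); s=env.get_state(); print(s["tcp_pos"],s["opening"],s["gripper_force"],s["force"],s["time"])
print(cv2.cvtColor(T,cv2.COLOR_BGR2GRAY)[195:211,283:301]); 
a=cv2.resize(T[165:265,250:330],None,fx=5,fy=5); q=camera("side")[0]; cv2.imwrite("pics/side4.png",q)
b=cv2.resize(q[90:190,225:385],(400,250)); o=np.zeros((500,800,3),np.uint8); o[:,:400]=a; o[:250,400:]=b; cv2.imwrite("pics/c4.png",o)
```

```text
pan (array([ 0.55323381, -0.0943282 ]), np.float64(0.05533340119420938), 68)
spec bright [290.02631579 202.92105263] 38 [ 0.55162516 -0.09453708]
dark [ 0.55590017 -0.09598717] 40
[ 0.46467739 -0.37072558  0.07612743] [ 0.12860894 -0.19236184 -0.39624865] 12.5667
[ 0.46459611 -0.37086564  0.07634759] 0.016054479957391385 59.685659408569336 [-0.74728775  0.51187899  5.70206851] 12.9583
[[136 136 135 136 135 135 134 130 128 129 133 136 136 136 136 136 136 136]
 [136 135 136 135 134 130 124 110 103 108 122 133 136 137 137 137 137 137]
 [135 136 135 133 124 109  97  83  77  80  97 118 128 134 136 136 136 136]
 [136 136 134 125 104  81  69  71  80  74  70  85 106 127 134 135 135 136]
 [136 136 131 109  79  63  67  94 119 109  80  67  86 118 132 135 135 135]
 [136 136 128  96  65  61  89 128 148 144 117  85  74 102 127 135 136 135]
 [137 135 125  89  62  76 118 148 157 157 145 114  81  95 126 135 136 136]
 [136 134 121  86  63  88 132 154 159 159 148 119  81  91 124 135 136 136]
 [136 134 121  90  64  74 112 143 156 153 132  95  72  93 125 135 135 135]
 [135 134 127 101  72  62  79 112 138 137 105  72  80 108 129 135 136 136]
 [136 136 132 117  93  69  61  75  93  94  77  77 102 124 133 135 135 134]
 [137 136 135 127 113  92  75  68  69  74  88 105 124 133 135 136 136 135]
 [137 137 136 133 127 117 105  97  95 103 120 129 134 136 135 135 136 136]
 [136 136 135 135 133 132 129 127 127 129 134 135 135 136 135 135 135 135]
 [136 136 136 136 136 136 135 135 135 135 135 135 135 134 134 134 133 134]
 [137 136 137 136 136 136 135 135 135 135 134 134 134 134 134 134 133 134]]
```

View pics/c4.png

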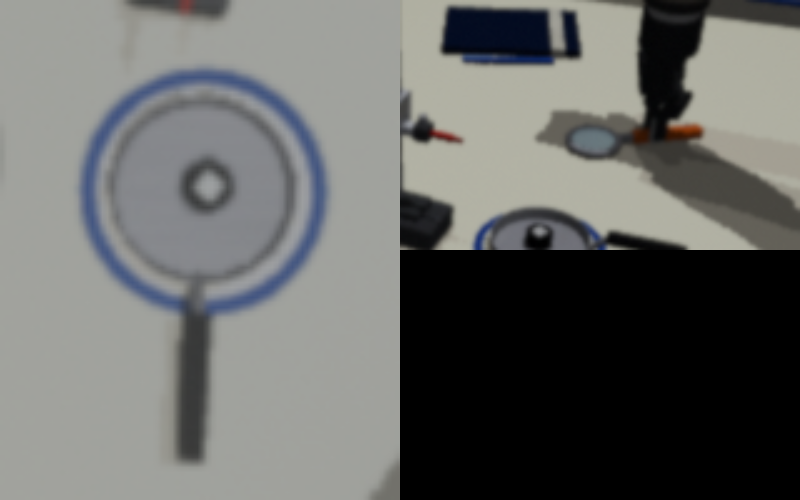

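The pan stands alone and centred, with its specimen upright at about (291,202). The fingers hold the orange handle.

```bash
cat >> m.py <<'E'
def look(k):
    q,d=zip(*[camera(n) for n in("top","side")]); [cv2.imwrite(f"pics/{n}{k}.png",a) for n,a in zip(("top","side"),q)]
    return q,d
E
python3 - <<'E'
from m import *
p=env.get_state()["tcp_pos"]; env.movel([p[0],p[1],.27],.1)
print(env.get_state()["opening"],env.get_state()["gripper_force"])
y=.2; sp=np.array([.5555,-.0968]); g=sp-.082*np.array([np.cos(y),np.sin(y)])
env.movel([*g,.27],.12,rot=quat(y)); env.movel([*g,.2037],.06); env.dwell(.4)
s=env.get_state(); print(s["tcp_pos"],s["opening"],s["gripper_force"],s["time"])
np.set_printoptions(precision=4,suppress=True)
(T,S),(dt,ds)=look(5)
for n,d in(("top",dt),("side",ds)):
    C=cloud(n,d).reshape(-1,3); m=(np.linalg.norm(C[:,:2]-sp,axis=1)<.04)&(C[:,2]>.11)&(C[:,2]<.16); P=C[m]
    A=np.c_[P[:,:2]-sp,np.ones(len(P))]; f=np.linalg.lstsq(A,P[:,2],rcond=None)[0]; print(n,len(P),P.mean(0),"slope",f,"bbox",np.percentile(P,[2,98],axis=0))
    I=T if n=="top" else S
    m=mask(I,(3,120,90),(20,255,255),(240,180,400,300) if n=="top" else (240,90,420,200)); print("orange",axis(plane(n,m,.140)),len(pts(m)))
a=cv2.resize(T[140:240,250:330],None,fx=5,fy=5); b=cv2.resize(S[110:230,215:375],(400,300)); o=np.zeros((500,800,3),np.uint8); o[:,:400]=a; o[:300,400:]=b; cv2.imwrite("pics/c5.png",o)
E
```

```text
0.016213164472315928 58.88541877269745
[ 0.47515356 -0.11313506  0.2037826 ] 0.016468115804821742 58.821356892585754 19.0583
top 595 [ 0.5553 -0.0966  0.1383] slope [-0.0006 -0.0021  0.1383] bbox [[ 0.5243 -0.1295  0.134 ]
 [ 0.5877 -0.0639  0.1423]]m.py:9: RuntimeWarning: Mean of empty slice.
  c=P.mean(0); w,v=np.linalg.eigh(np.cov((P-c).T)); d=v[:,1]; s=(P-c)@d; return c,d,s.min(),s.max(),2*np.sqrt(3*w)
  ret = ret.dtype.type(ret / rcount)
  avg = a.mean(axis, **keepdims_kw)
  ret = um.true_divide(
m.py:9: RuntimeWarning: Degrees of freedom <= 0 for slice
  c=P.mean(0); w,v=np.linalg.eigh(np.cov((P-c).T)); d=v[:,1]; s=(P-c)@d; return c,d,s.min(),s.max(),2*np.sqrt(3*w)
  c *= np.true_divide(1, fact)
  c *= np.true_divide(1, fact)
Traceback (most recent call last):
ValueError: not enough values to unpack (expected 2, got 0)

During handling of the above exception, another exception occurred:

Traceback (most recent call last):
  File "m.py", line 9, in axis
    c=P.mean(0); w,v=np.linalg.eigh(np.cov((P-c).T)); d=v[:,1]; s=(P-c)@d; return c,d,s.min(),s.max(),2*np.sqrt(3*w)
                     ~~~~~~~~~~~~~~^^^^^^^^^^^^^^^^^
numpy.linalg.LinAlgError: 0-dimensional array given. Array must be at least two-dimensional
```

Run:
```python
from m import *
np.set_printoptions(precision=4,suppress=True)
sp=np.array([.5555,-.0968])
(T,S),(dt,ds)=look(6)
for n,d,I in(("top",dt,T),("side",ds,S)):
    C0=cloud(n,d); C=C0.reshape(-1,3); m=(np.linalg.norm(C[:,:2]-sp,axis=1)<.03)&(C[:,2]>.11)&(C[:,2]<.16); P=C[m]
    A=np.c_[P[:,:2]-sp,np.ones(len(P))]; f=np.linalg.lstsq(A,P[:,2],rcond=None)[0]; print(n,len(P),P.mean(0),np.median(P[:,2]),"slope",f)
    b=(275,150,305,170) if n=="top" else(225,135,256,152)
    m=mask(I,(0,110,50),(10,255,255),b)|mask(I,(168,110,50),(180,255,255),b); z=C0[m>0]; z=z[(z[:,2]>.1)&(z[:,2]<.16)]; print("red",np.median(z,0),z.mean(0),len(z))
# glass on bench, original pictures, same way
for n in("top","side"):
    C=cloud(n,np.load(n+"0.npy")).reshape(-1,3); P=C[np.linalg.norm(C[:,:2]-[.536,-.332],axis=1)<.03]; print(n,"bench glass",np.median(P[:,2]),P[:,2].mean(),len(P))
print(env.get_state()["tcp_pos"],env.get_state()["time"])
a=cv2.resize(T[140:240,250:330],None,fx=5,fy=5); b=cv2.resize(S[110:230,215:375],(400,300)); o=np.zeros((500,800,3),np.uint8); o[:,:400]=a; o[:300,400:]=b; cv2.imwrite("pics/c6.png",o)
```

```text
top 408 [ 0.5554 -0.0969  0.1381] 0.13804125398575487 slope [-0.0037 -0.008   0.1381]
red [ 0.6591 -0.0755  0.1369] [ 0.6593 -0.0764  0.1369] 31
side 222 [ 0.5555 -0.097   0.1373] 0.1374021933139467 slope [-0.0008  0.0078  0.1373]
red [ 0.6602 -0.0741  0.1354] [ 0.6605 -0.0745  0.1354] 21
top bench glass 0.011019408318267766 0.010851037997381272 325
side bench glass 0.010031598337334878 0.009909127500043101 138
[ 0.4751 -0.1131  0.2037] 19.2583
```

View pics/c6.png

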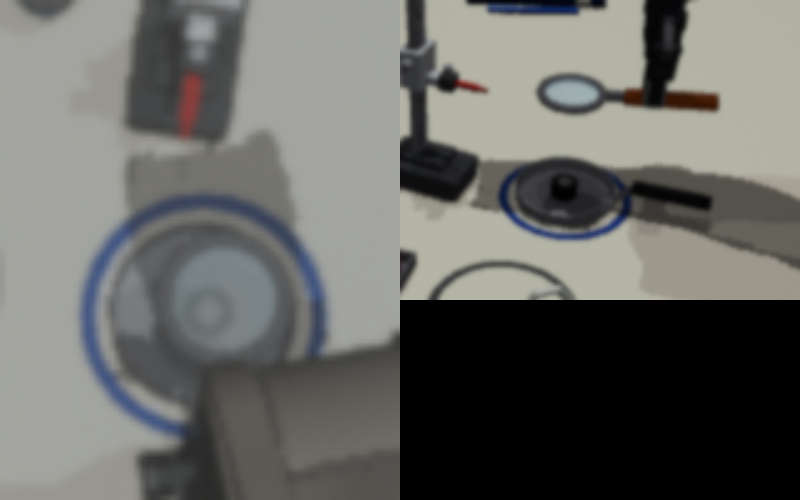

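The loupe is level above the specimen. Its lens height is about 0.134 m against about 0.1345 m for the scriber tip, its sideways error is about 1 mm, and it is clear of everything.

```bash
python3 -c "
from h import *
print(job.job_done(), env.get_state()['time'])"
```

```text
the job is handed in; nothing more can be done
the job is handed in; nothing more can be done
```

The job is handed in, with no verdict returned: the pan is in the blue ring about 3 mm off centre, and the loupe is held level over the specimen, by my measurements within about 1 mm of the scriber height and about 1 mm sideways.

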